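# Emergency lid release of a benchtop centrifuge with a hooked rod

### The arm

A 6-joint arm with a two-finger parallel gripper is mounted at the origin on a cart in front of the work surface, level with it; the furniture and walls round the work are solid. World frame = base frame: x ahead of the robot, y to its left, z up, the work surface at z = 0. Lengths are in m, angles in rad, forces in N, time in s.
With the tool pointing down it reaches from about 0.35 to 0.975 m from the base axis. Payload 7.1 kg.
Tool frame: the origin (TCP) lies midway between the tips of the shut fingers; the grasp point (between the pads) lies 19 mm behind it; z points along the fingers, x is the direction in which the jaws open and shut, and the axes are right-handed (so a half turn about z gives the same grasp; the last joint's range is limited). The gripper opens to 88 mm and grips with 3 to 60 N. Pads are 20 mm wide; open, the fingers measure 115 mm over their backs; the gripper's body (75 mm by 178 mm) begins 61 mm behind the grasp point.
Start: joints at [1.274, 0.423, 1.63, -0, 1.089, -0.019], TCP at [0.171, 0.601, 0.223] pointing down, gripper open.
Joint ranges: [-3, 3], [-0.9, 2.11], [0.09, 2.58], [-1.31, 4.45], [0.11, 2.69], [-2.54, 2.54]. Speed limits (rad/s): [2.39, 2.39, 3.01, 3.14, 3.14, 3.14].

### API

Orientations are given as a unit quaternion [w, x, y, z].
In Python, from station import move_pose, movel, movej, command_gripper, wait, inverse_kinematics, read_camera, camera_info, MotionError, job_done, get_time, get_joint_pos, get_qvel, get_effort, get_tcp_pos, get_ee_rot, get_ft_force, get_ft_torque, get_grip_width gives the robot as it stands. Calls block until the motion is done:
- move_pose(position, orientation): joint-space move of the TCP to a pose.
- movel(position, frame=None, v=0.15, until_force=None): straight line of the TCP; frame=None keeps the orientation; v is the mean speed in m/s. With until_force (N) it stops when the force on the tool has changed by that much, and returns True; else False.
- movej(angles): joint-space move.
- command_gripper(opening): opening from 0.0 (shut) to 1.0 (fully open); the grip force is fixed at half the most; returns when the fingers have stopped.
- wait(seconds).
- inverse_kinematics(position, orientation): joint angles nearest the present ones, or None.
- read_camera(name): name is "side" or "top"; returns the picture (384x512x3 uint8, red, green, blue); there is no depth.
- camera_info(name): a dict with "intrinsics" (3x3 intrinsics, pixels), "T" (4x4, takes a point from camera to world coordinates). Camera axes: x right, y up, looking along -z (the intrinsics and any distortion apply to the point x, -y, -z); pixel columns grow to the right and rows downward; lengths in m; the calibration is good to about 2 mm. A picture is of the moment at which its call begins. camera_info takes no time and is no camera call.
A pose or a line that the arm cannot do raises MotionError and nothing moves.
- job_done(): hands the job in, once; it reports no verdict.
Readings, each from a call of its own:
- get_time(): time.
- get_joint_pos(): joint angles.
- get_qvel(): joint speeds.
- get_effort(): joint torques, N m.
- get_tcp_pos(): TCP position.
- get_ee_rot(): TCP orientation.
- get_ft_force(): force on the tool from outside, world axes, zero at the start.
- get_ft_torque(): the same for the moment, N m.
- get_grip_width(): opening from 0.0 (shut) to 1.0 (fully open).
Only numpy, scipy, OpenCV 4.12 (cv2) and the standard library are available. Lean on these libraries where they do the work, as an engineer would, in place of code of your own. Each camera call takes 0.05 s, during which the arm holds its last target.

### The job

The power has failed and the centrifuge lid is locked shut with samples inside. With the hooked rod, reach through the slot in the centrifuge's front panel, hook the release pin inside and draw it gently towards you as far as it goes, feeling for its stop and not straining it; then lay the rod down on the desk clear of the centrifuge and lift the lid by its front tab until it stands wide open by itself. Leave the other things alone.

Things in the scene. Friction and masses are not known exactly. Their poses are not given: they have to be found in the camera images.
- centrifuge: Benchtop centrifuge, white housing, grey front panel, 206 deep (x) x 200 wide (y) x 147 mm high, fixed. Origin on the desk under its centre; x points from its front into the machine, y to its left seen from the front, z up. Panel face at x = -100 mm. The lid's tab juts 39 mm out over the front, 132 to 147 mm up. Working the rod against the machine or its release with over 16 N damages it.
- port (a point): Centre of the horizontal release slot, on the front panel's face, 52 mm above the desk; axes as the centrifuge's. The slot is 64 mm wide (y) and 18 mm high; the panel is 6 mm thick. Behind it is a hollow: 95 mm deep from the face, 90 mm wide or more, from 28 to 88 mm above the desk. The upright release pin hangs in it, 14 mm to the +y side of the slot's centre.
- pin_mean (a point): Middle of where the release pin may stand at the start: 48 mm behind the panel's face, at slot height; axes as the centrifuge's. The pin is steel, upright, 6 mm thick, and stands up to 19 mm nearer or farther in x than this point (its clamp is set anew each time, and is not measured); in y it is true.
- latch (a point): The lid's bolt inside the housing, above the pin that is clamped to it (point: its nose when locked). It slides straight to -x, 18 mm to its stop, stiffly (about 4 N), and stays where it is left. At the stop the pull rises steeply, some 14 N per mm. It frees the lid only when drawn to within 1 mm of the stop; until then the lid lifts no more than a few mm.
- hook_rod: Release rod, 70 g, lying flat: black handle 100 long (x) x 18 wide (y) x 28 mm high (z), then a steel rod 6 mm thick, its axis 14 mm above the underside, ending in a crook bent to +y in the plane of the desk. Origin under the handle's middle; x runs from handle to hook, z up. Along x from the origin: straight part to 185 mm, far side of the crook at 195, tip at 184 (20 mm to +y of the axis).
- rod_grip (a point): Centre of the rod's handle, half-way up (14 mm above its underside), where it is grasped across its 18 mm width; axes as the rod's.
- hook_seat (a point): Point in the rod's crook where the centre of a hooked pin comes to lie: 186 mm along x and 9.5 mm to +y from rod_grip, same height; axes as the rod's. The mouth, about 14 mm wide between rod and tip, opens back to the handle (-x). Round this point the crook reaches 9 mm forward, 12.5 mm to -y (the rod), 13.5 mm to +y (the tip); the tip's end lies 5 mm back of it.
- lid_tab (a point): Middle of the grey finger tab at the lid's front: 18 wide (y) x 14 mm thick (z), 33 mm of it free in front of the lid. The lid's hinge line runs along y at the centrifuge's back, 114.5 mm above the desk, 92 mm to +x of the centrifuge's centre; shut, the tab lies 214 mm to -x of it and 25 mm above it. Opens up to 75 degrees. A stiff hinge: it stays where left; lifting takes about 3 N.
- reagent_a: Bystander: tall white reagent bottle, to be left alone. Origin under its middle.
- reagent_b: Bystander: small white reagent bottle, to be left alone. Origin under its middle.
- beaker: Bystander: small glass beaker, to be left alone. Origin under its middle.
- dropper: Bystander: small dropper bottle, to be left alone. Origin under its middle.
- specimen_cup: Bystander: clear specimen cup, to be left alone. Origin under its middle.
- pen: Bystander: ball pen, to be left alone. Origin under its middle.

How it is judged:
On the way, in this order (a step that is already met when the one before it is completed fails the run):
1. the rod's hook pulls on the release pin inside the slot (x of hook_seat in the frame of port above 0.005 m and y of hook_seat in the frame of port between 0.004 and 0.024 m and contact force between hook_rod and centrifuge above 2 N), for 0.1 s.
2. the lid is lifted open, which it can be only with the bolt drawn to its stop (height (world z) of lid_tab above 0.28 m), for 0.2 s.
At the end, for the whole second after the job is handed in: The lid stands open by itself with the middle of its tab more than 280 mm above the desk (about 44 degrees or more), the rod lies at rest on the desk (handle centre below 25 mm, hook below 30 mm) and does not touch the centrifuge (height (world z) of lid_tab above 0.28 m and height (world z) of rod_grip below 0.025 m and height (world z) of hook_seat below 0.03 m and contact force between hook_rod and centrifuge below 0.05 N and linear speed of hook_rod below 0.02 m/s).
It fails at once if the rod strains the centrifuge or its release with more than 16 N (contact force between hook_rod and centrifuge above 16 N).
It fails at once if a bystander is moved by more than 30 mm (distance of any of reagent_a, reagent_b, beaker, dropper, specimen_cup, pen from where it was at the start of the episode above 0.03 m).
It also fails if it takes over 62 s, if anything falls off the work surface, if the arm or the gripper's body presses on something with over 40 N, if the wrist force passes 120 N, or if a joint passes its speed limit or range.

## Working session

There is one attempt and no reset: what is moved stays moved. The work goes in short steps, each a Python script; the robot and the scene stay as the last script left them, time stands still between calls to the robot, and variables do not carry over. Pictures are saved under pics/ and viewed, and the job is handed in when it is done.

```bash
ls; mkdir -p pics
python3 - <<'E'
from station import *
import cv2
for n in("side","top"):
    im=read_camera(n); cv2.imwrite(f"pics/{n}0.png",im[:,:,::-1]); i=camera_info(n); print(n,i)
print(get_time(),get_tcp_pos(),get_ee_rot(),get_grip_width())
E
```

```text
pics
side {'intrinsics': array([[419.31810044,   0.        , 263.69685249],
       [  0.        , 419.31810044, 191.44622581],
       [  0.        ,   0.        ,   1.        ]]), 'T': array([[ 0.88055372,  0.23540068, -0.41135347,  0.14627384],
       [-0.47368997,  0.46566339, -0.74751282, -0.76724141],
       [ 0.01558722,  0.8530792 ,  0.52154857,  0.696755  ],
       [ 0.        ,  0.        ,  0.        ,  1.        ]])}
top {'intrinsics': array([[447.29265286,   0.        , 259.91581729],
       [  0.        , 447.29265286, 189.8520617 ],
       [  0.        ,   0.        ,   1.        ]]), 'T': array([[ 0.00367742,  0.98842576, -0.15166078,  0.40909081],
       [-0.99986793,  0.00123359, -0.01620473,  0.06488085],
       [-0.01583009,  0.15170034,  0.98829976,  1.22298276],
       [ 0.        ,  0.        ,  0.        ,  1.        ]])}
0.1 [0.17123728 0.60057629 0.22199178] [ 4.07948726e-04  7.98193382e-01  6.02400920e-01 -5.37889440e-04] 1.001217297611456
```

View pics/side0.png

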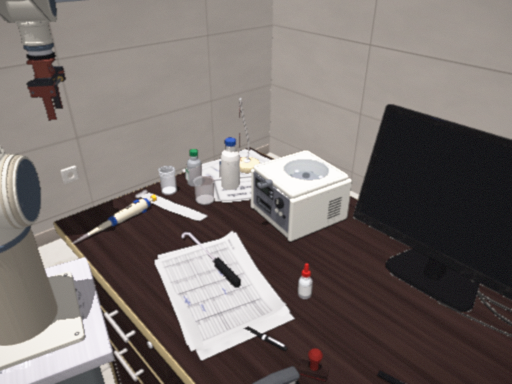

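View pics/top0.png

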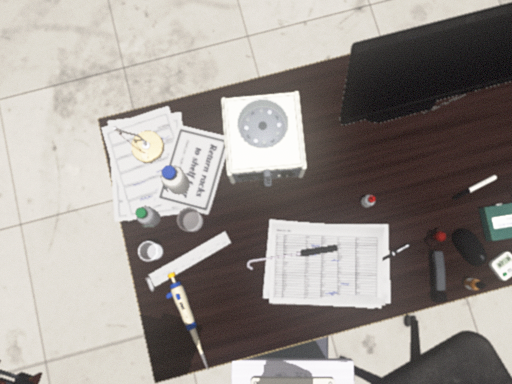

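```bash
cat > h.py <<'E'
import numpy as np,cv2
from station import *
def ray(n,u,v):
    i=camera_info(n);K=i["intrinsics"];T=i["T"]
    d=np.array([(u-K[0,2])/K[0,0],-(v-K[1,2])/K[1,1],-1.]);return T[:3,3],T[:3,:3]@d
def onz(n,u,v,z):
    o,d=ray(n,u,v);return o+d*(z-o[2])/d[2]
def proj(n,p):
    i=camera_info(n);K=i["intrinsics"];T=i["T"]
    c=T[:3,:3].T@(np.array(p)-T[:3,3]);return K[0,0]*c[0]/-c[2]+K[0,2],K[1,2]-K[1,1]*c[1]/-c[2]
def snap(n,name,box=None,s=1):
    im=read_camera(n)
    cv2.imwrite(f"pics/{name}_raw.png",im[:,:,::-1])
    if box: u0,v0,u1,v1=box; im=im[v0:v1,u0:u1]
    im=cv2.resize(im,None,fx=s,fy=s,interpolation=cv2.INTER_CUBIC)
    cv2.imwrite(f"pics/{name}.png",im[:,:,::-1])
E
python3 - <<'E'
import cv2
t=cv2.imread("pics/top0.png");s=cv2.imread("pics/side0.png")
cv2.imwrite("pics/t_rod.png",cv2.resize(t[225:285,235:355],None,fx=6,fy=6,interpolation=cv2.INTER_CUBIC))
cv2.imwrite("pics/t_cen.png",cv2.resize(t[80:200,205:325],None,fx=5,fy=5,interpolation=cv2.INTER_CUBIC))
cv2.imwrite("pics/s_cen.png",cv2.resize(s[145:245,235:365],None,fx=6,fy=6,interpolation=cv2.INTER_CUBIC))
cv2.imwrite("pics/s_rod.png",cv2.resize(s[220:300,170:260],None,fx=6,fy=6,interpolation=cv2.INTER_CUBIC))
E
```

```text
(no output)
```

View pics/t_rod.png

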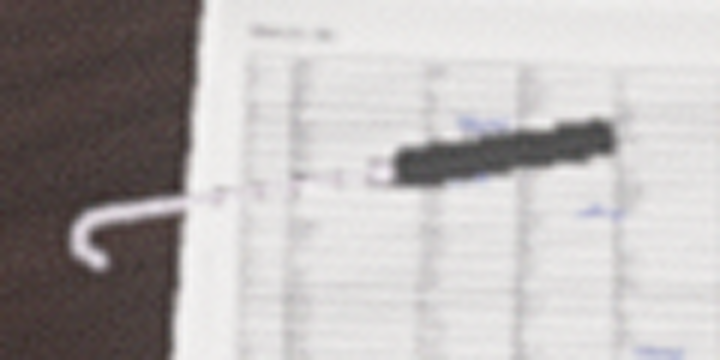

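View pics/t_cen.png

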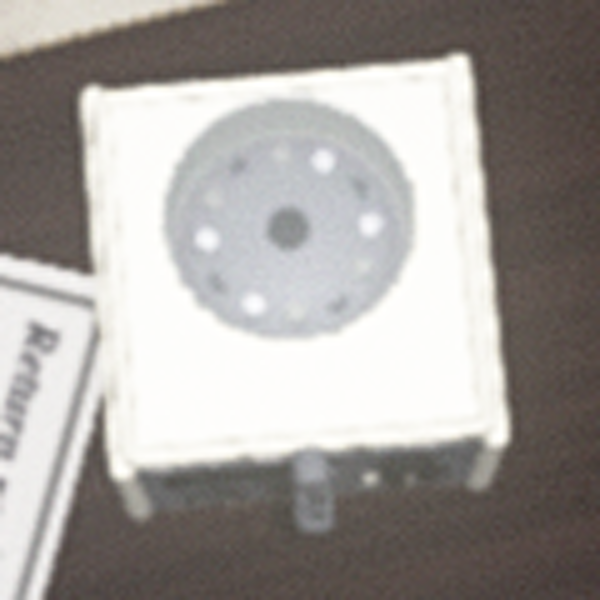

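View pics/s_cen.png

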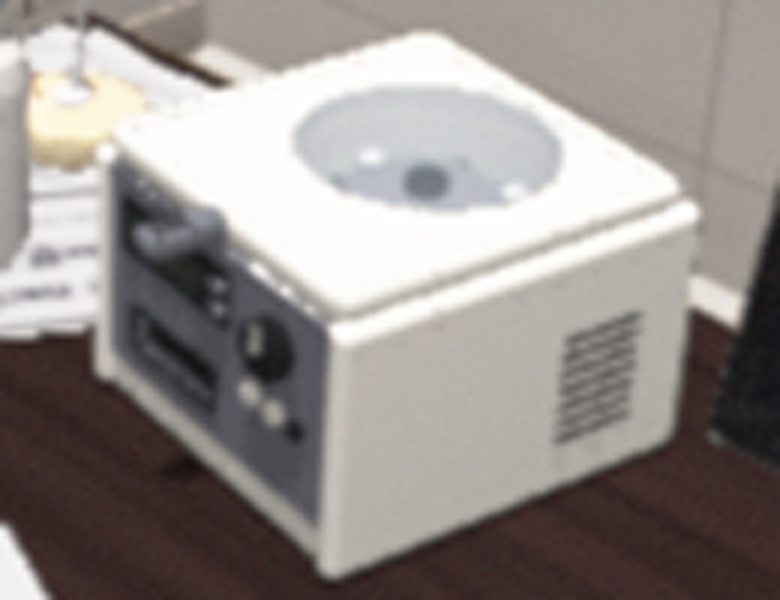

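Run:
```python
from h import *
c=lambda x,y:(205+x/5,80+y/5)
P={k:onz("top",*c(*p),0.145) for k,p in dict(bl=(90,92),br=(465,60),fr=(505,440),fl=(118,470)).items()}
for k,v in P.items(): print(k,v.round(4))
print("edges",[np.linalg.norm(P[a]-P[b]).round(4) for a,b in("bl br","br fr","fr fl","fl bl") for a,b in [(a,b)]] if 0 else "")
for a,b in(("bl","br"),("br","fr"),("fr","fl"),("fl","bl")):
    d=P[b]-P[a];print(a,b,np.linalg.norm(d).round(4),np.degrees(np.arctan2(d[1],d[0])).round(2))
print("mean",np.mean(list(P.values()),0))
# tab in top: outer end mid
print("tab end",onz("top",*c(316,527),0.14), "tab root",onz("top",*c(308,450),0.147))
im=cv2.imread("pics/top0.png")
r=lambda x,y:(235+x/6,225+y/6)
hsv=cv2.cvtColor(im,cv2.COLOR_BGR2HSV)
m=(im.max(2)<110).astype(np.uint8);mm=np.zeros_like(m);mm[240:262,296:343]=m[240:262,296:343]
cs,_=cv2.findContours(mm,cv2.RETR_EXTERNAL,cv2.CHAIN_APPROX_NONE);cc=max(cs,key=cv2.contourArea)
print(cv2.minAreaRect(cc))
ys,xs=np.nonzero(mm);pts=np.array([onz("top",x,y,0.026)[:2] for x,y in zip(xs,ys)])
mu=pts.mean(0);w,V=np.linalg.eigh(np.cov(pts.T));d=V[:,1];print("handle",mu,np.degrees(np.arctan2(d[1],d[0])),2*np.sqrt(3*w))
print("crook far",onz("top",*r(70,237),.014),"tip",onz("top",*r(102,266),.014),"axis start",onz("top",*r(390,172),.014),"axis",onz("top",*r(110,212),.014))
s=cv2.imread("pics/side0.png")
cv2.imwrite("pics/s_front.png",cv2.resize(s[165:220,248:298],None,fx=11,fy=11,interpolation=cv2.INTER_CUBIC))
```

```text
bl [0.8076 0.1765 0.145 ]
br [ 0.8241 -0.0125  0.145 ]
fr [ 0.6289 -0.0303  0.145 ]
fl [0.6138 0.1596 0.145 ]
edges 
bl br 0.1897 -85.03
br fr 0.196 -174.79
fr fl 0.1905 94.55
fl bl 0.1946 4.99
mean [0.71859877 0.07331796 0.145     ]
tab end [0.58635485 0.06235601 0.14      ] tab root [0.623437   0.06632507 0.147     ]
((318.5946044921875, 250.06756591796875), (5.918363571166992, 35.67457962036133), 80.53767395019531)
handle [ 0.43152251 -0.07030931] 99.10868077870707 [0.01436412 0.09473634]
crook far [0.39309483 0.11931378 0.014     ] tip [0.38045363 0.10499903 0.014     ] axis start [ 0.422208   -0.02307027  0.014     ] axis [0.40414172 0.10158707 0.014     ]
```

View pics/s_front.png

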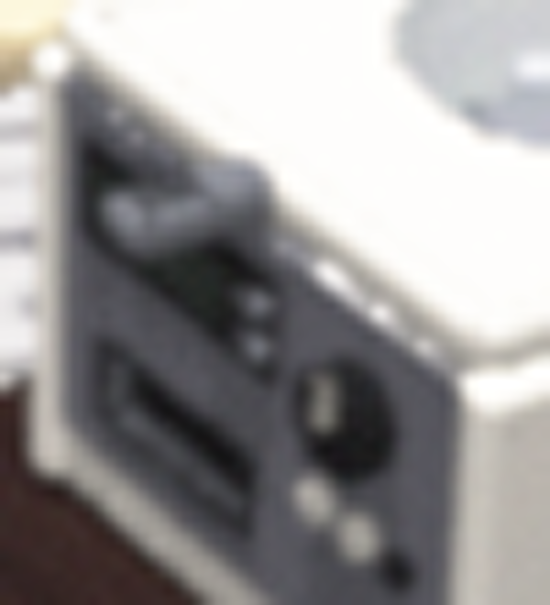

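View pics/s_rod.png

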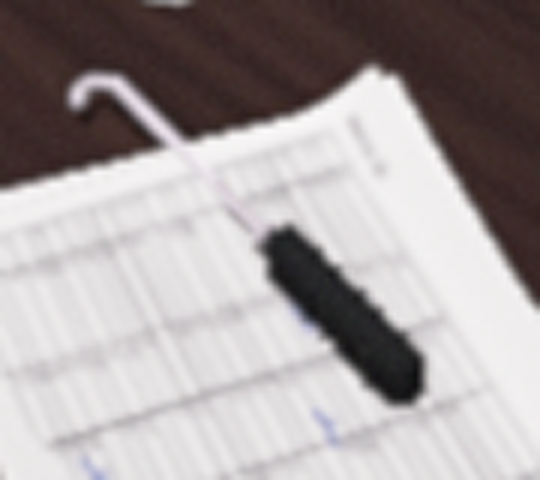

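```bash
cat >> h.py <<'E'
C=np.array([0.7253,0.0741]);YAW=np.radians(4.95)
ex=np.array([np.cos(YAW),np.sin(YAW),0]);ey=np.array([-np.sin(YAW),np.cos(YAW),0]);ez=np.array([0,0,1.])
def cen(x,y,z): return np.array([C[0],C[1],0])+x*ex+y*ey+z*ez
def panel(n,u,v,x=-.1):
    o,d=ray(n,u,v);t=(x-(o-[C[0],C[1],0])@ex)/(d@ex);p=o+t*d;return ((p-[C[0],C[1],0])@ey).round(4),p[2].round(4)
E
python3 - <<'E'
from h import *
c=lambda x,y:(248+x/11,165+y/11)
for nm,p in dict(frTL=(105,340),frBL=(100,405),frTR=(258,465),frBR=(250,540),inTL=(128,372),inTR=(250,460),inBL=(128,395),inBR=(250,495),tabendmid=(125,220),knob=(345,415),panelBL=(65,430),panelTL=(65,75)).items(): print(nm,panel("side",*c(*p)))
s=cv2.imread("pics/side0.png")[165:220,248:298];s=cv2.resize(s,None,fx=11,fy=11,interpolation=cv2.INTER_CUBIC)
def dr(pts,col):
    q=[]
    for p in pts:
        u,v=proj("side",cen(*p));q.append([(u+.0-248)*11,(v-165)*11])
    cv2.polylines(s,[np.int32(q)],True,col,1)
for y0 in (0.03,):
    for hw,hh,col in((.032,.009,(0,255,0)),):
        dr([(-.1,y0-hw,.052-hh),(-.1,y0+hw,.052-hh),(-.1,y0+hw,.052+hh),(-.1,y0-hw,.052+hh)],col)
dr([(-.139,-.009,.147),(-.106,-.009,.147),(-.106,.009,.147),(-.139,.009,.147)],(0,0,255))
dr([(-.103,-.1,0),(-.103,.1,0),(-.103,.1,.12),(-.103,-.1,.12)],(255,0,0))
cv2.imwrite("pics/ov.png",s)
t=cv2.resize(cv2.imread("pics/top0.png")[80:200,205:325],None,fx=5,fy=5)
for pts in ([(-.139,-.009,.147),(-.106,-.009,.147),(-.106,.009,.147),(-.139,.009,.147)],[(-.103,-.1,0.12),(-.103,.1,0.12),(.103,.1,.12),(.103,-.1,.12)]):
    q=[];
    for p in pts:
        u,v=proj("top",cen(*p));q.append([(u-205)*5,(v-80)*5])
    cv2.polylines(t,[np.int32(q)],True,(0,0,255),1)
cv2.imwrite("pics/ovt.png",t)
E
```

```text
frTL (np.float64(0.0645), np.float64(0.0614))
frBL (np.float64(0.0666), np.float64(0.0402))
frTR (np.float64(-0.0062), np.float64(0.0624))
frBR (np.float64(-0.0037), np.float64(0.0384))
inTL (np.float64(0.0534), np.float64(0.0576))
inTR (np.float64(-0.0027), np.float64(0.0619))
inBL (np.float64(0.0533), np.float64(0.0506))
inBR (np.float64(-0.0031), np.float64(0.0517))
tabendmid (np.float64(0.0557), np.float64(0.102))
knob (np.float64(-0.0417), np.float64(0.0968))
panelBL (np.float64(0.0838), np.float64(0.0229))
panelTL (np.float64(0.0845), np.float64(0.1305))
```

View pics/ov.png

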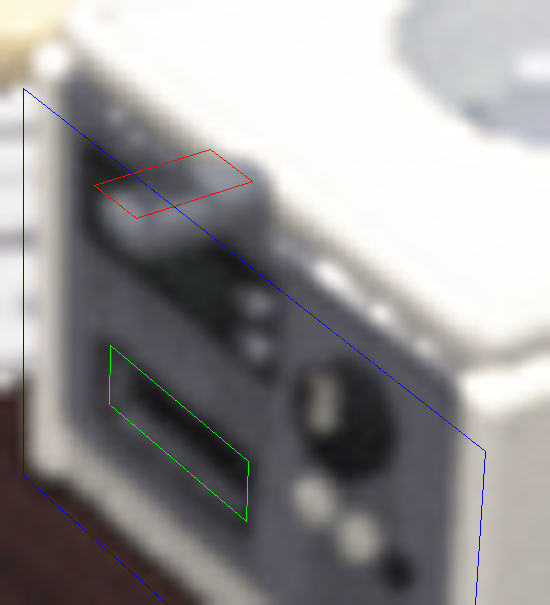

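View pics/ovt.png

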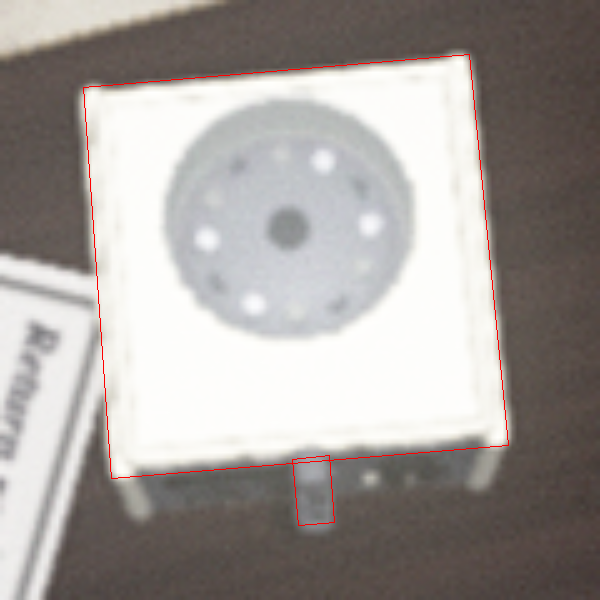

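```bash
cat >> h.py <<'E'
from scipy.spatial.transform import Rotation as R
def down(a): return np.array([0,np.cos(a/2),np.sin(a/2),0])
def qt(phi,s=1):
    z=np.cos(phi)*ex-np.sin(phi)*ez;x=s*ey;y=np.cross(z,x)
    q=R.from_matrix(np.c_[x,y,z]).as_quat();return np.array([q[3],q[0],q[1],q[2]])
def tabpose(th,phi,s=1,out=.008,dz=0.):
    r=.214+out; g=cen(.092-r*np.cos(th)+(.025+dz)*np.sin(th),0,.1145+r*np.sin(th)+(.025+dz)*np.cos(th))
    return g+.019*(np.cos(phi)*ex-np.sin(phi)*ez),qt(phi,s)
RA=np.radians(99.1);BACK=.015;H0=np.array([.4315,-.0703])
GR=H0-BACK*np.array([np.cos(RA),np.sin(RA)])
PY=.030
def rodtcp(depth,sy,z=.044): # tcp for hook seat at depth behind face & y rel port
    return cen(-.1+depth-.186-BACK,PY+sy-.0095,z)
E
python3 - <<'E'
from h import *
D=np.degrees
for s in(0,np.pi):
    for p,a in(([*GR,.1],RA-np.pi/2+s),([*GR,.006],RA-np.pi/2+s),(rodtcp(-.05,-.01),YAW-np.pi/2+s),(rodtcp(-.05,-.01,.1),YAW-np.pi/2+s),(rodtcp(.081,.014),YAW-np.pi/2+s)):
        q=inverse_kinematics(np.array(p),down(a));print(np.round(p,3),None if q is None else np.round(q,2))
for s in(1,-1):
  for f0 in (0,20,30,45,60,90):
    print(s,f0,[(lambda q:None if q is None else list(np.round(q,1)))(inverse_kinematics(*tabpose(np.radians(t),np.radians(f),s))) for t,f in((0,f0),(35,f0+35),(68,f0+68),(68,f0+40),(68,90))])
E
```

```text
[ 0.434 -0.085  0.1  ] [-0.22  0.37  2.11 -0.    0.67 -0.38]
[ 0.434 -0.085  0.006] [-0.22  0.57  2.13 -0.    0.44 -0.38]
[0.375 0.054 0.044] [ 0.11  0.43  2.26 -0.    0.45  1.6 ]
[0.375 0.054 0.1  ] [ 0.11  0.29  2.24 -0.    0.61  1.6 ]
[0.503 0.089 0.044] [ 0.15  0.55  1.98 -0.    0.62  1.64]
[ 0.434 -0.085  0.1  ] None
[ 0.434 -0.085  0.006] None
[0.375 0.054 0.044] [ 0.11  0.43  2.26 -0.    0.45 -1.54]
[0.375 0.054 0.1  ] [ 0.11  0.29  2.24 -0.    0.61 -1.54]
[0.503 0.089 0.044] [ 0.15  0.55  1.98 -0.    0.62 -1.5 ]
1 0 [[np.float64(0.1), np.float64(1.0), np.float64(2.3), np.float64(3.1), np.float64(1.8), np.float64(1.6)], [np.float64(0.1), np.float64(0.3), np.float64(2.2), np.float64(3.1), np.float64(0.3), np.float64(1.6)], [np.float64(0.1), np.float64(0.4), np.float64(1.5), np.float64(0.0), np.float64(0.9), np.float64(-1.6)], [np.float64(0.1), np.float64(0.3), np.float64(1.8), np.float64(0.0), np.float64(0.1), np.float64(-1.6)], [np.float64(0.1), np.float64(0.6), np.float64(1.2), np.float64(-0.0), np.float64(1.4), np.float64(-1.6)]]
1 20 [[np.float64(0.1), np.float64(0.7), np.f
[... 4902 characters left out ...]
.6), np.float64(-0.0), np.float64(2.2), np.float64(1.6)], [np.float64(0.1), np.float64(0.7), np.float64(1.1), np.float64(-0.0), np.float64(1.6), np.float64(1.6)], [np.float64(0.1), np.float64(0.6), np.float64(1.2), np.float64(-0.0), np.float64(1.4), np.float64(1.6)]]
-1 90 [[np.float64(0.1), np.float64(0.5), np.float64(1.8), np.float64(-0.0), np.float64(0.9), np.float64(1.6)], [np.float64(0.1), np.float64(0.7), np.float64(1.1), np.float64(-0.0), np.float64(1.9), np.float64(1.6)], None, [np.float64(0.1), np.float64(1.0), np.float64(0.6), np.float64(-0.0), np.float64(2.3), np.float64(1.6)], [np.float64(0.1), np.float64(0.6), np.float64(1.2), np.float64(-0.0), np.float64(1.4), np.float64(1.6)]]
```

Run:
```python
from h import *
a=RA-np.pi/2
move_pose([*GR,.08],down(a));print(get_time())
movel([*GR,.006],v=.12)
print(get_time(),get_tcp_pos(),get_ft_force())
command_gripper(0.0);print(get_time(),get_grip_width()*88)
movel([*GR,.07],v=.15)
print(get_ft_force())
a=YAW-np.pi/2
move_pose(rodtcp(-.05,-.010,.07),down(a))
movel(rodtcp(-.05,-.010),v=.12)
print(get_time(),get_tcp_pos(),get_grip_width()*88)
snap("top","t1",(190,130,330,300),4);snap("side","s1",(190,140,310,270),5)
```

```text
2.7417
3.5083 [ 0.43410947 -0.08504609  0.00622513] [ 0.34423512  0.0062703  -0.64707269]
4.5833 17.85664205553867
[-0.58103285  0.08766508 -0.33119287]
7.25 [0.37425407 0.05408997 0.04371745] 17.933676142428745
```

View pics/t1.png

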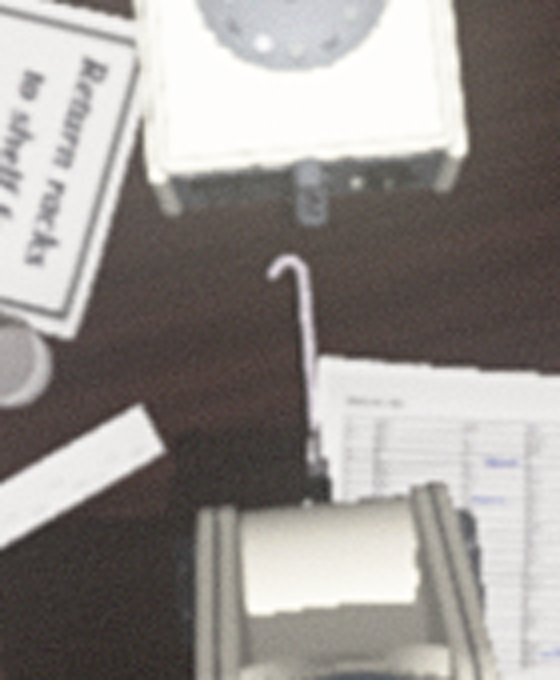

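View pics/s1.png

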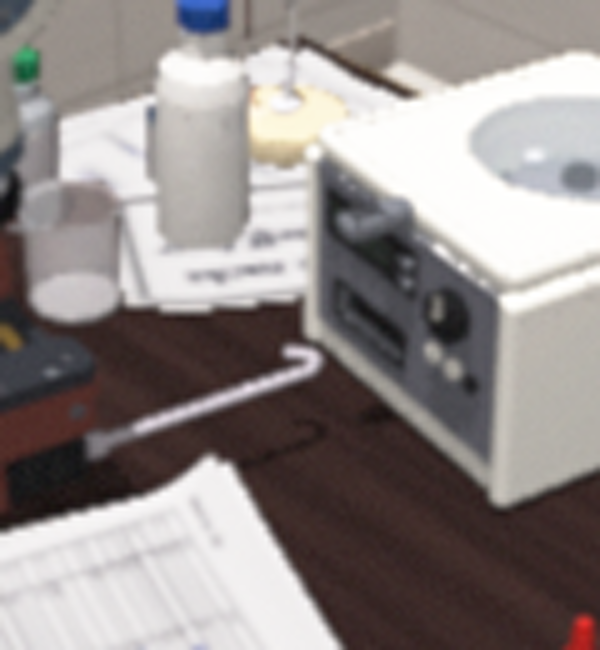

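Run:
```python
from h import *
def loc(p): p=p-np.array([C[0],C[1],0]);return np.round([p@ex+.1,p@ey-PY,p[2]],4)
t=lambda x,y:(190+(x+.5)/4-.5,130+(y+.5)/4-.5)
s=lambda x,y:(190+(x+.5)/5-.5,140+(y+.5)/5-.5)
for nm,p in dict(far=(289,256),tip=(273,277),ax1=(303,290),ax2=(315,420)).items(): print(nm,loc(onz("top",*t(*p),.052)))
for nm,p in dict(far=(323,358),tip=(285,351),ax1=(300,377),ax2=(140,430)).items(): print("side",nm,loc(onz("side",*s(*p),.052)))
print("exp: seat -.05,-.01; far -.041; tip end x -.055,y .0005; axis y -.0195")
```

```text
far [-0.0456 -0.0126  0.052 ]
tip [-0.0587 -0.0009  0.052 ]
ax1 [-0.069  -0.0199  0.052 ]
ax2 [-0.1548 -0.0205  0.052 ]
side far [-0.042  -0.0144  0.052 ]
side tip [-0.056   0.0024  0.052 ]
side ax1 [-0.0622 -0.0233  0.052 ]
side ax2 [-0.1579 -0.0206  0.052 ]
exp: seat -.05,-.01; far -.041; tip end x -.055,y .0005; axis y -.0195
```

Run:
```python
from h import *
print(movel(rodtcp(-.015,-.010),v=.08,until_force=4),get_time())
r=movel(rodtcp(.081,-.010),v=.05,until_force=4);print(r,get_time(),get_tcp_pos()-rodtcp(.081,-.010),get_ft_force())
if not r:
    r=movel(rodtcp(.081,.014),v=.03,until_force=3);print(r,get_time(),get_tcp_pos()-rodtcp(.081,.014),get_ft_force())
snap("top","t2",(190,130,330,300),4);snap("side","s2",(190,140,310,270),5)
```

```text
False 7.9417
False 10.0083 [-2.44978579e-04 -3.33034850e-05 -5.59813263e-06] [-0.11233834 -0.06641526 -1.27935459]
False 10.9583 [ 1.63858968e-05 -3.13197714e-05  7.34435346e-06] [ 0.14305731  0.43360075 -0.71493941]
```

View pics/s2.png

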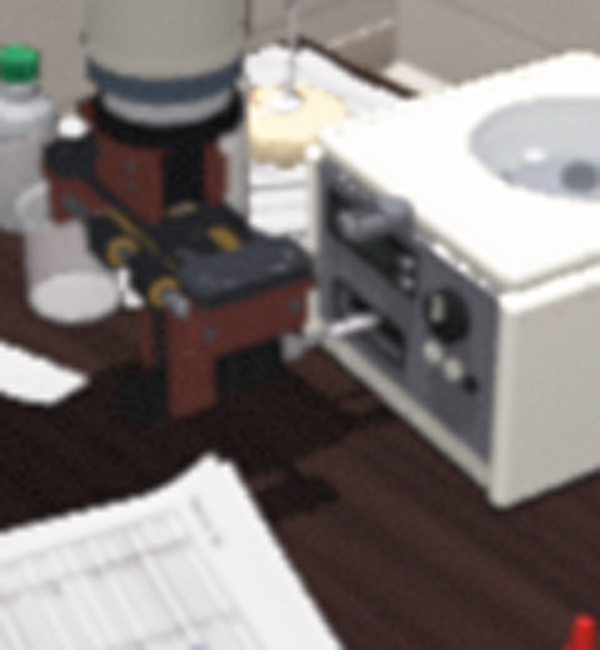

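Run:
```python
from h import *
f0=get_ft_force();p0=get_tcp_pos()
r=movel(rodtcp(.012,.014),v=.025,until_force=2.5)
p=get_tcp_pos();print(r,get_time(),"seat depth",.081+(p-p0)@ex,(get_ft_force()-f0)@ex,(get_ft_force()-f0)@ey, get_ft_force()-f0)
```

```text
True 12.3167 seat depth 0.056368199194329074 -0.8652951114306003 2.379821002763174 [-1.06741399  2.296282    0.22414646]
```

Run:
```python
from h import *
for i in range(4):
    wait(.05);f=get_ft_force();print(get_time(),f@ex,f@ey,f@ez,get_ft_torque())
```

```text
12.3667 -0.06648686197926428 1.1654567260819282 -0.09630195265189778 [0.17417258 0.00366569 0.2833689 ]
12.4167 0.7404783170315107 1.3644527703386897 -0.40870292634204747 [0.26227623 0.06655356 0.34383722]
12.4667 -0.07876425844474583 0.742525432998 -1.0237424475377763 [0.27246889 0.01895671 0.26680919]
12.5167 0.6624603737249614 0.6266306164374309 0.37214398288076067 [ 0.24556474 -0.00917637  0.30370458]
```

Run:
```python
from h import *
def rep(n=6):
    F=[];T=[]
    for i in range(n): wait(.03);F.append(get_ft_force());T.append(get_ft_torque())
    f=np.mean(F,0);t=np.mean(T,0);print(round(get_time(),2),"f",np.round([f@ex,f@ey,f[2]],2),"tz",t.round(3),get_grip_width()*88)
p=get_tcp_pos();rep()
movel(p+.002*ey,v=.02);rep()
```

```text
12.72 f [ 0.73  1.45 -0.61] tz [ 0.304 -0.037  0.271] 17.90796521211064
13.18 f [-0.15  0.21 -0.81] tz [-0.006  0.15   0.029] 17.84012484660367
```

```bash
cat >> h.py <<'E'
def rep(n=4):
    F=[];T=[]
    for i in range(n): wait(.03);F.append(get_ft_force());T.append(get_ft_torque())
    f=np.mean(F,0);t=np.mean(T,0);print(round(get_time(),2),"f",np.round([f@ex,f@ey,f[2]],2),"t",t.round(3));return f
def depth():
    p=get_tcp_pos()-cen(-.1-.186-BACK,PY-.0095,0);return np.round([p@ex,p@ey],4)
E
python3 - <<'E'
from h import *
p=get_tcp_pos()+.0015*ey
movel(p,v=.02);f0=rep()
r=movel(p-.045*ex,v=.02,until_force=2.5)
print(r,depth());f=rep();print(f-f0)
E
```

```text
13.56 f [ 0.22 -0.19 -0.96] t [-0.082  0.164 -0.047]
True [0.0561 0.0176]
14.12 f [ 2.04 -0.08 -1.15] t [-0.037 -0.099 -0.042]
[ 1.79802184  0.27310994 -0.19571419]
```

Run:
```python
from h import *
p=get_tcp_pos()
for i in range(4):
    r=movel(p-.004*(i+1)*ex,v=.012,until_force=6);print(r,depth(),rep(2)@ex)
    if r: break
```

```text
14.63 f [ 3.74 -1.02 -0.75] t [-0.01  -0.458 -0.071]
False [0.0522 0.0175] 3.7386776987053816
15.18 f [ 2.88  0.28 -0.38] t [-0.013 -0.377 -0.114]
False [0.0477 0.0175] 2.876784274583428
15.73 f [ 3.11 -0.27 -0.48] t [ 0.01  -0.385 -0.051]
False [0.0438 0.0175] 3.110796838460878
16.28 f [ 3.22  0.17 -0.66] t [-0.    -0.379 -0.055]
False [0.0398 0.0175] 3.21835528729278
```

Run:
```python
from h import *
p=get_tcp_pos()
r=False
for i in range(14):
    r=movel(p-.0004*(i+1)*ex,v=.006,until_force=6);f=rep(3)@ex;print(r,depth(),round(f,2))
    if r or f>7.5: break
```

```text
16.65 f [ 3.67 -0.51 -1.17] t [-0.025 -0.467 -0.072]
False [0.0394 0.0175] 3.67
17.0 f [ 4.05 -0.2  -0.69] t [-0.013 -0.495 -0.1  ]
False [0.0391 0.0175] 4.05
17.35 f [ 3.99 -0.6  -0.53] t [ 0.021 -0.483 -0.078]
False [0.0386 0.0175] 3.99
17.7 f [ 4.5  -0.1  -0.75] t [-0.018 -0.505 -0.059]
False [0.0382 0.0175] 4.5
18.05 f [ 4.75  0.31 -1.64] t [ 0.032 -0.645 -0.118]
False [0.038  0.0175] 4.75
18.4 f [ 5.53 -0.24 -1.38] t [-0.005 -0.711 -0.084]
False [0.0379 0.0176] 5.53
18.75 f [ 6.35 -0.14 -1.45] t [ 0.01  -0.814 -0.1  ]
False [0.0379 0.0176] 6.35
19.1 f [ 7.89 -0.13 -1.9 ] t [ 0.009 -0.908 -0.106]
False [0.0379 0.0176] 7.89
```

Run:
```python
from h import *
p=get_tcp_pos()
r=movel(p+.017*ex,v=.04,until_force=10);print(r,depth());rep(2)
p=rodtcp(.0379+.017,.0175)
q=p-.0255*ey
r2=movel(q,v=.05,until_force=3);print(r2,depth());rep(2)
if not r2:
    r=movel(rodtcp(-.06,-.008),v=.08,until_force=3);print(r,depth(),get_time())
```

```text
False [0.0544 0.0176]
19.77 f [-0.4   0.85 -0.41] t [-0.004  0.14   0.006]
False [ 0.0549 -0.0082]
20.5 f [ 0.32 -0.04 -1.05] t [-0.006  0.181 -0.023]
False [-0.0594 -0.008 ] 22.0833
```

Run:
```python
from h import *
movel(rodtcp(-.06,-.008,.07),v=.15)
move_pose([*GR,.07],down(RA-np.pi/2))
r=movel([*GR,.0065],v=.08,until_force=6);print(r,get_tcp_pos(),get_time())
command_gripper(.6)
movel([*GR,.10],v=.2)
snap("top","t3",(190,130,370,300),4)
print(get_time(),get_grip_width())
```

```text
True [ 0.43309221 -0.08489391  0.00587506] 24.925
26.3167 0.5987402653828686
```

View pics/t3.png

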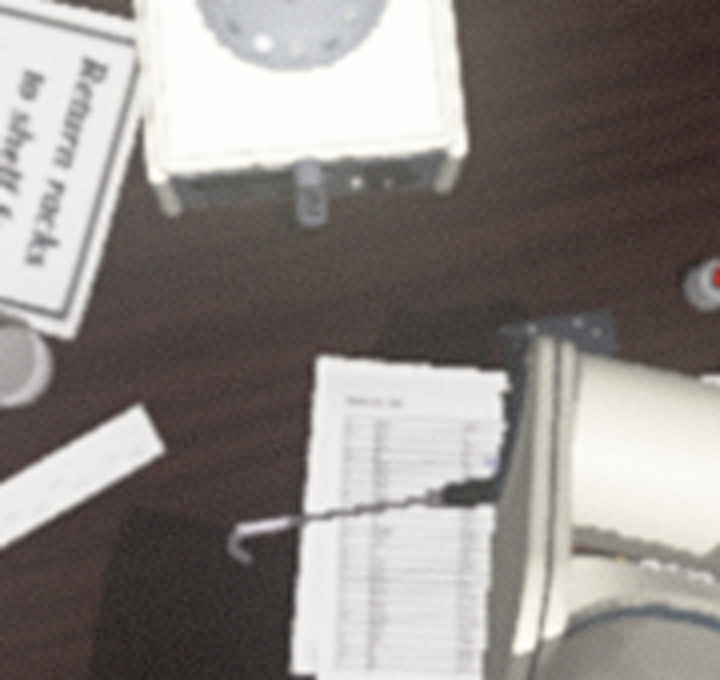

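Run:
```python
from h import *
s=-1 
T=np.radians
pre,q=tabpose(0,T(62),s);zt=np.cos(T(62))*ex-np.sin(T(62))*ez
pre=pre+.001*ey
for th in np.arange(0,69,4): 
    x=inverse_kinematics(*tabpose(T(th),T(62+.85*th),s))
    if x is None or th%20==0 or th==68:print(th,None if x is None else x.round(2))
a=down(YAW-np.pi/2)
print(inverse_kinematics(pre-.09*zt,q))
move_pose(pre-.09*zt,q);print(get_time())
r=movel(pre,v=.1,until_force=6);print(r,get_tcp_pos()-pre,get_time())
snap("side","s4",(190,130,340,240),5);snap("top","t4",(190,130,330,300),4)
```

```text
0 [0.08 0.42 2.07 0.   0.17 1.57]
20 [0.09 0.38 1.79 0.   0.78 1.57]
40 [ 0.09  0.5   1.43 -0.    1.32  1.57]
60 [ 0.09  0.73  0.98 -0.    1.83  1.57]
68 [ 0.09  0.85  0.76 -0.    2.04  1.57]
[ 8.72030775e-02  2.11908234e-01  2.10916295e+00 -1.16625170e-03
  3.31829623e-01  1.57261351e+00]
28.0167
False [5.29259035e-05 5.09404230e-06 3.95749993e-04] 29.0667
```

View pics/s4.png

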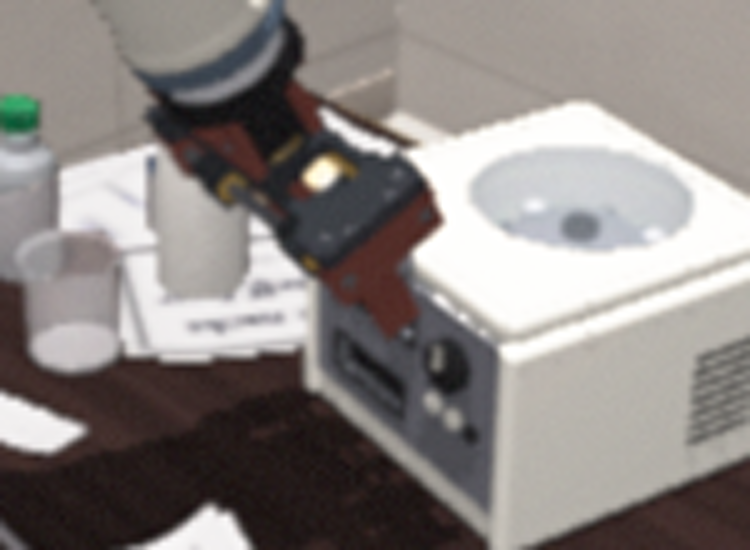

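View pics/t4.png

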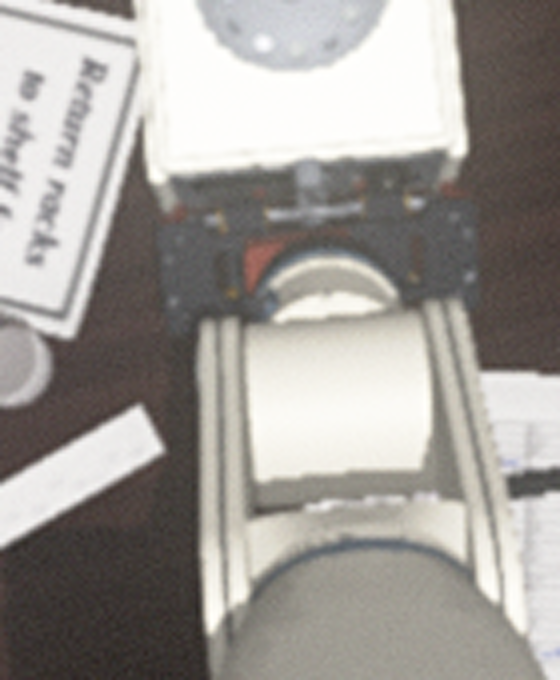

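Fingers straddle the tab (tab at ~(312,190) in the top crop). Grip and test-lift.

Run:
```python
from h import *
T=np.radians
command_gripper(0.0);print(get_time(),get_grip_width()*88);rep(2)
for th in (3,7):
    p,q=tabpose(T(th),T(62+.85*th),-1)
    r=movel(p+.001*ey,frame=q,v=.06,until_force=20);print(th,r,get_tcp_pos(),get_grip_width()*88,get_time());rep(2)
    if r: break
```

```text
29.8 18.000060926008242
29.87 f [-0.39  2.58  1.7 ] t [0.36  0.363 0.243]
3 False [0.60541558 0.06490013 0.13396288] 17.998881362368394 30.2
30.27 f [ 0.72  3.69 -0.83] t [0.523 0.483 0.324]
7 False [0.60748789 0.06504683 0.14856984] 17.71290159524215 30.6667
30.73 f [ 1.31  4.47 -0.74] t [0.711 0.452 0.395]
```

Run:
```python
from h import *
T=np.radians
for th in (13,20):
    p,q=tabpose(T(th),T(62+.85*th),-1)
    r=movel(p+.001*ey,frame=q,v=.08,until_force=20);print(th,r,get_grip_width()*88,get_time());rep(2)
    if r: break
snap("side","s5",(190,110,370,240),4)
```

```text
13 False 17.65290864753169 31.1667
31.23 f [ 1.75  4.74 -0.17] t [0.778 0.299 0.328]
20 False 17.718639343823675 31.7083
31.77 f [ 1.98  4.3  -0.84] t [0.848 0.148 0.272]
```

View pics/s5.png

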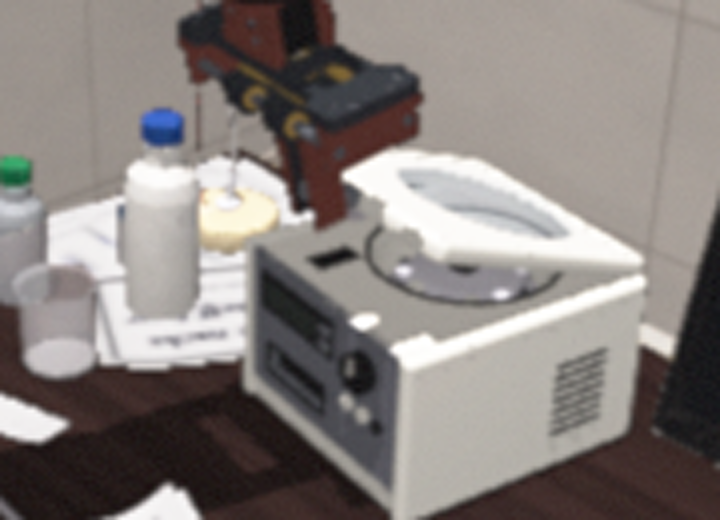

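The lid is coming up. Continue to 68°.

Run:
```python
from h import *
T=np.radians
for th in (28,36,44,52,60,68):
    p,q=tabpose(T(th),T(62+.85*th),-1)
    r=movel(p+.001*ey,frame=q,v=.1,until_force=20);print(th,r,get_grip_width()*88,get_time());rep(2)
    if r: break
snap("side","s6",(190,60,370,220),4)
```

```text
28 False 17.629743262050145 32.275
32.34 f [ 1.27  4.78 -0.23] t [ 0.855 -0.085  0.139]
36 False 18.03609236333501 32.7917
32.86 f [ 0.83  5.   -0.05] t [0.877 0.09  0.027]
44 False 17.899575888857797 33.3083
33.38 f [0.02 5.58 0.71] t [ 0.839  0.267 -0.045]
52 False 17.773498766206362 33.825
33.89 f [-1.48  5.05  1.33] t [ 0.821  0.529 -0.188]
60 False 17.93931658296595 34.3417
34.41 f [-0.85  5.42  1.78] t [ 0.777  0.677 -0.304]
68 False 17.472535236219 34.8583
34.92 f [-0.93  5.43  2.5 ] t [ 0.812  0.61  -0.417]
```

View pics/s6.png

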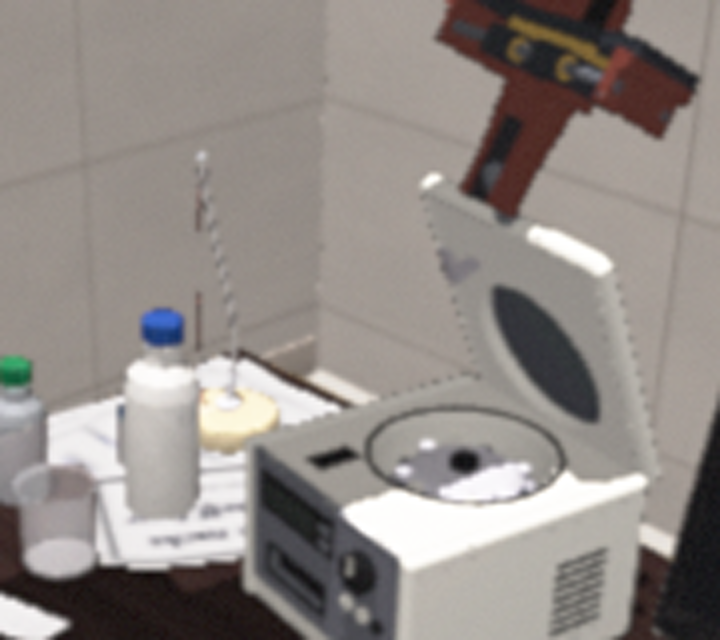

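Run:
```python
from h import *
T=np.radians;phi=T(62+.85*68);zt=np.cos(phi)*ex-np.sin(phi)*ez
command_gripper(.5);print(get_time(),get_grip_width())
p=get_tcp_pos()
movel(p-.09*zt,v=.12);print(get_time())
p=get_tcp_pos();movel(p-.12*ex+.03*ez,v=.2)
movej([1.0,.2,1.63,0,1.089,0])
print(get_time(),get_tcp_pos())
snap("side","s7");snap("top","t7",None,1.5)
```

```text
35.5833 0.4950977106823919
36.4833
39.35 [0.33059604 0.53574204 0.36300929]
```

View pics/s7.png

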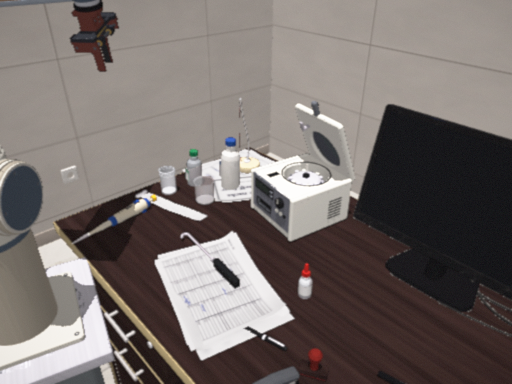

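View pics/t7.png

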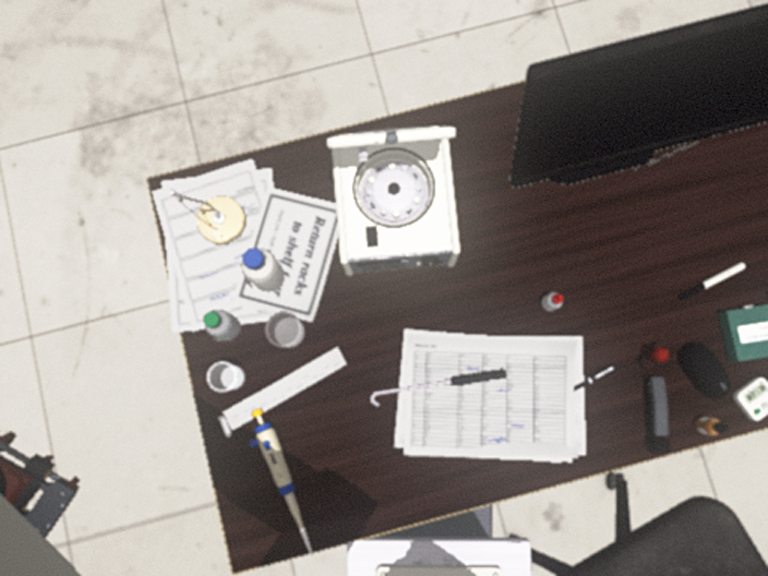

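Run:
```python
from h import *
for th in(60,68):
    t=np.radians(th);p=cen(.092-.214*np.cos(t)+.025*np.sin(t),0,.1145+.214*np.sin(t)+.025*np.cos(t));print(th,p[2],proj("side",p),proj("top",p))
job_done()
```

```text
60 0.3123294364098699 (np.float64(307.1262587279468), np.float64(112.35371781772594)) (np.float64(262.65447354868206), np.float64(104.5688122601605))
68 0.3222825097126903 (np.float64(316.07301358123004), np.float64(106.6318617449995)) (np.float64(261.48508947686395), np.float64(90.11389286158553))
the job is handed in; nothing more can be done
```

The lid stands open by itself at about 68° and the rod lies back on the desk, clear of the centrifuge. I handed the job in at about 39 s of the 62 s; no verdict was reported.

- **Release:** I hooked the pin with the seat about 56 mm behind the panel and drew it 18 mm at 3–4.5 N. It stopped at 37.9 mm, where the pull rose to about 8 N, and I stopped there. I then unhooked the rod and drew it out without contact.
- **Rod:** It lies on the desk where it was before, judging by the last pictures. The descent stopped on light contact about 0.6 mm past the commanded height.
- **Lid:** I gripped the front tab and lifted it along its arc. In the last side picture the tab is at about (315, 107), against (316, 107) predicted for 68°. That puts it about 0.32 m above the desk, where 0.28 m is needed.
- **Bystanders:** They look unmoved in the last pictures.

**Disagreement:** On the first pull the inside of the hook's tip brushed the pin sideways, with about 1–2 N. My estimate of the slot's position across the panel was therefore about 3 mm off, and I shifted the rod 3.5 mm to the left (+y) before pulling. A steady sideways force of about 5 N while lifting the lid suggests a similar small error at the tab; it did no visible harm.

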